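Set out a serving board over the block's edge

ROBOT

A 7-joint arm with a two-finger parallel gripper is mounted at the origin on the work surface. World frame = base frame: x ahead of the robot, y to its left, z up, the work surface at z = 0. Lengths are in m, angles in degrees, forces in N, time in s.
With the tool pointing down it reaches from about 0.425 to 0.875 m from the base axis. Payload 4.7 kg.
Tool frame: the origin (TCP) lies at the very end of the fingers, on their centre line; the grasp point (between the pads) lies 19 mm behind it; z points along the fingers, x is the direction in which the jaws open and shut, and the axes are right-handed (so a half turn about z gives the same grasp; the last joint's range is limited). The gripper opens to 85 mm and grips with 20 to 120 N. Pads are 22 mm wide; open, the fingers measure 114 mm over their backs; the gripper's body (76 mm by 85 mm) begins 54 mm behind the grasp point. The pads swing forward as they close: fully open they stand 13 mm farther back than shut.
Start: joints at [-65.14, 18.392, -4.016, 83.108, 1.295, 78.541, -3.26], TCP at [0.265, 0.594, 0.231] pointing down, gripper open.
Joint ranges: [-163.93, 163.93], [-17.29, 119.83], [-79.2, 71.16], [3.27, 140.29], [-89.18, 269.18], [5.43, 117.66], [-154.24, 154.24]. Speed limits (degrees/s): [147.25, 147.25, 180, 180, 180, 180, 180].

INTERFACE

Orientations are given as [roll, pitch, yaw] about the fixed x, y, z axes, in that order (R = Rz(yaw) Ry(pitch) Rx(roll)).
In Python, from bench import bot, viewer gives the robot as it stands.
- The arm moves only by the tool move_arm, never from a script. Its argument "plan" is a list of rows, each a list of 5 numbers: the closure, from -1 (fully open) to 1 (shut), then the shift along the world's x, y, z in m, then the turn about the world's z in degrees. In form: [[jaw, x, y, z, twist], ...]. A call has 1 to 8 rows; each row is the pose to reach, as a shift and turn from the pose measured when the call began; what a row does not reach only later rows make up. A row lasts 1/10 s, in which the tool goes at most 50 mm and 8.59 degrees, less where a joint would pass 70% of its speed; a pose out of reach is approached as far as the arm can. A call with a gripper value outside its range is refused whole. The fingers move at their own pace and stop on an object; "grip_force" is the grip in N (left out, the last holds). Time passes only in rows, so rows that repeat a pose let the fingers close. It gives the time, the measured TCP pose, the force and the opening at its end, in the units of the state.
- bot.state(): the state, without advancing time (a new reading comes with each control period).
- viewer.snapshot(name): name is "scene" or "top"; returns (picture, depth): 384x512x3 uint8, red, green, blue; 384x512 float32, m along the optical axis (not along the pixel's ray), 0 where there is no reading.
- viewer.calibration(name): a dict with "vertical_fov" (degrees; the focal length in pixels is half the picture's height over the tangent of half this angle, whatever the lens; pixels are square), "cx", "cy" (the principal point, pixels), "dist" ([k1, k2, p1, p2, k3] as OpenCV has them; the pictures are not rectified), "eye" and "rotation" of the camera in the world. Camera axes: x right, y up, looking along -z (the intrinsics and any distortion apply to the point x, -y, -z); pixel columns grow to the right and rows downward; lengths in m; the calibration is good to about 2 mm. A picture is of the moment at which its call begins. calibration takes no time and is no camera call.
- bot.job_done(): hands the job in, once; it reports no verdict.
The state is a dict: "time_s": time; "qpos": joint angles; "qd": joint speeds; "tau": joint torques, N m; "tool_pos": TCP position; "tool_rot": TCP orientation; "ft_force": force on the tool from outside, world axes, zero at the start; "moment": the same for the moment, N m; "grip_width": finger opening in m.
Only numpy, scipy, OpenCV 4.12 (cv2) and the standard library are available. Lean on these libraries where they do the work, as an engineer would, in place of code of your own. Each camera call takes 0.05 s, during which the arm holds its last target.

TASK

On the chopping block, push the thin board with the blue end, with your fingertips, towards the block's far edge until just its blue end hangs out over the edge, square to it, so that the server can get a hand under it. Slide it flat on the block without lifting or tipping it, and keep its little dish standing on it without touching the dish. Leave the board with the orange end, its dish and everything else where they are.

Things in the scene. Friction and masses are not known exactly. Their poses are not given: they have to be found in the camera images.
- block: the fixed wooden chopping block on the steel table, 300 mm (its x) by 400 mm (its y), 45 mm thick: its level top is at z = 0.045 m. Origin at the centre of its underside. It may be turned by up to about 20 degrees; its +x axis points away from the robot, to the far edge
- block_edge (a point): middle of the block's far top edge, 150 mm along the block's +x from its centre, at the height of its top; axes as the block's. The edge runs along y; beyond it (+x) is free air
- blue_board: thin serving board, 160 mm long (x), 110 mm wide (y), 8 mm thick, about 0.17 kg, flat on the block. White, but the 40 mm at its +x end are blue. Origin at the centre of its underside. The blue end points to the block's far edge, up to 12 degrees askew, 5 to 70 mm short of it; at least 55 mm of bare block behind. Slides with 1 to 4 N and turns square to two spread fingertips pushing its back edge
- blue_board_line (a point): middle of the line on the blue board's top where white meets blue, 40 mm along the board's +x from its centre and 8 mm above its underside; axes as the board's. It should come to lie over the block's far edge
- blue_dish: a small white round ceramic dish, 56 mm across, 34 mm tall, standing loose on the blue board within 6 mm of the middle of its length and 12 mm of the middle of its width, clear of the coloured end; origin at the centre of its underside
- orange_board: thin serving board, 160 mm long (x), 110 mm wide (y), 8 mm thick, about 0.17 kg, flat on the block. White, but the 40 mm at its +x end are orange. Origin at the centre of its underside. It lies beside the blue one, on either side, with its middle about 190 mm from that of the blue one; leave it alone
- orange_dish: a small white round ceramic dish, 56 mm across, 34 mm tall, standing loose on the orange board within 6 mm of the middle of its length and 12 mm of the middle of its width, clear of the coloured end; origin at the centre of its underside; leave it alone
- salad_bowl: orange plastic bowl, 170 mm across, 75 mm tall, on the table left of the block; origin at the centre of its underside; a bystander
- oil_bottle: green glass bottle, 64 mm across, 220 mm tall, on the table left of the block; origin at the centre of its underside; a bystander
- jar: amber jar, 72 mm across, 100 mm tall, on the table right of the block; origin at the centre of its underside; a bystander
- mug: blue mug, 80 mm across, 90 mm tall, on the table right of the block; origin at the centre of its underside; a bystander
- spoon: spoon with a wooden handle and steel bowl, 220 mm long, lying on the table right of the block; a bystander
Things that resemble listed ones, but are neither listed nor needed, are in the scene too. What is shaped like the blue_board but yellow is not meant.

How it is judged:
By the outcome, as a careful person would: the job done as asked, in the order asked, and still so for the second after the job is handed in, with the robot touching nothing.
It also fails if it takes over 51 s, if anything falls off the work surface, if the arm or the gripper's body presses on something with over 40 N, if the wrist force passes 120 N, or if a joint passes its speed limit or range.

## Working session

There is one attempt and no reset: what is moved stays moved. The work goes in short steps, Python scripts to look and compute and a tool call to move; the robot and the scene stay as the last step left them, time stands still between calls to the robot, and variables do not carry over. Pictures are saved under pics/ and viewed, and the job is handed in when it is done.

Besides the shell and the picture viewer there is one more tool, called after "Call:" by a JSON object that holds its "api" and its "payload". move_arm: Moves the arm, as the interface text tells. Its arguments: {"type":"object","properties":{"plan":{"type":"array"},"grip_force":{"type":"number"}},"required":["plan"]}

```bash
mkdir -p pics; ls; python3 - <<'E'
from bench import bot, viewer
import cv2,numpy as np
for n in("scene","top"):
    p,d=viewer.snapshot(n); cv2.imwrite(f"pics/{n}0.png",p[:,:,::-1]); np.savez(f"{n}0.npz",p=p,d=d)
    print(viewer.calibration(n))
print(bot.state())
E
```

```text
pics
{'vertical_fov': 46.895592140194715, 'cx': 254.85049589188375, 'cy': 191.91825115942694, 'dist': array([-0.0675933,  0.       ,  0.       ,  0.       ,  0.       ]), 'eye': array([1.13545244, 0.6800885 , 1.19168337]), 'rotation': array([ 39.3002757 ,  -0.73606753, 138.11196306])}
{'vertical_fov': 52.5255252105256, 'cx': 257.9334582464081, 'cy': 193.01070382527158, 'dist': array([0.00754344, 0.        , 0.        , 0.        , 0.        ]), 'eye': array([ 0.45385429, -0.00847286,  1.26771971]), 'rotation': array([ 2.36345802e+00, -6.96217304e-02, -9.07055513e+01])}
{'time_s': 0.1, 'qpos': array([-65.14269999,  18.43546668,  -4.01639632,  83.16859998,
         1.29496646,  78.54105464,  -3.26029148]), 'qd': array([-0.0830222 , -0.08128806, -0.04575815, -0.14956196, -0.04164949,
       -0.02959782,  0.01904343]), 'tau': array([-4.05966866e-04, -4.94881761e+01, -3.84256085e-01, -3.15212810e+01,
        1.29967093e-02,  7.42149423e-03, -1.00918143e-05]), 'tool_pos': array([0.26472819, 0.59311487, 0.23031955]), 'tool_rot': array([1.79994806e+02, 9.98858191e-02, 6.59528278e+01]), 'ft_force': array([ 0.47928736, -0.45068239, -0.22275831]), 'moment': array([ 0.00793367, -0.00564318, -0.0218525 ]), 'grip_width': 0.08544979782310774}
```

View pics/scene0.png

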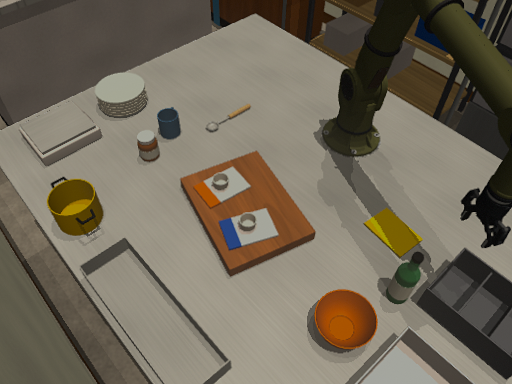

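View pics/top0.png

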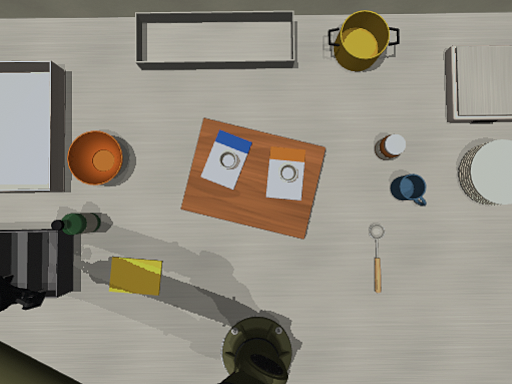

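The top view shows the block with corners near (205,119), (325,148), (304,238) and (182,209). The blue board is at about (226,160), its dish at (229,160), and the orange board to its right at (286,174). Next I measure them.

```bash
cat > h.py <<'E'
import numpy as np,cv2
from bench import bot,viewer
from scipy.spatial.transform import Rotation as Ro
def cam(n):
    c=viewer.calibration(n); f=192/np.tan(np.radians(c['vertical_fov']/2))
    K=np.array([[f,0,c['cx']],[0,f,c['cy']],[0,0,1.]])
    R=Ro.from_euler('xyz',c['rotation'],degrees=True).as_matrix()@np.diag([1,-1,-1])
    return K,np.array(c['dist']),np.array(c['eye']),R
def cast(n,uv,z):
    K,D,e,R=cam(n)
    q=cv2.undistortPoints(np.asarray(uv,float).reshape(-1,1,2),K,D)[:,0]
    d=np.c_[q,np.ones(len(q))]@R.T
    return e+d*((z-e[2])/d[:,2])[:,None]
def proj(n,X):
    K,D,e,R=cam(n); Rc=R.T
    return cv2.projectPoints(np.asarray(X,float).reshape(-1,1,3),cv2.Rodrigues(Rc)[0],-Rc@e,K,D)[0][:,0]
def tri(uva,uvb):
    A=[];b=[]
    for n,uv in(("scene",uva),("top",uvb)):
        K,D,e,R=cam(n); q=cv2.undistortPoints(np.array(uv,float).reshape(1,1,2),K,D)[0,0]
        d=R@np.r_[q,1]; d/=np.linalg.norm(d); P=np.eye(3)-np.outer(d,d); A.append(P); b.append(P@e)
    return np.linalg.solve(sum(A),sum(b))
E
python3 - <<'E'
from h import *
for n in("scene","top"):
    p=np.load(n+"0.npz")["p"]; s=slice(140,285) if n=="scene" else slice(105,250)
    c=p[s, 170:330] if n=="scene" else p[s,170:340]
    cv2.imwrite(f"pics/{n}c.png",cv2.resize(c[:,:,::-1],None,fx=4,fy=4,interpolation=cv2.INTER_NEAREST))
    h=cv2.cvtColor(p,cv2.COLOR_RGB2HSV)
    for nm,lo,hi in(("blue",(105,120,60),(125,255,255)),("orange",(9,225,180),(18,255,255)),):
        m=cv2.inRange(h,lo,hi); k,l,st,ce=cv2.connectedComponentsWithStats(m)
        for i in range(1,k):
            if st[i,4]>80: print(n,nm,st[i],ce[i].round(1))
E
```

```text
scene blue [219 219  22  31 373] [229.7 233.7]
top blue [216 130  36  23 411] [233.  141.4]
```

View pics/topc.png

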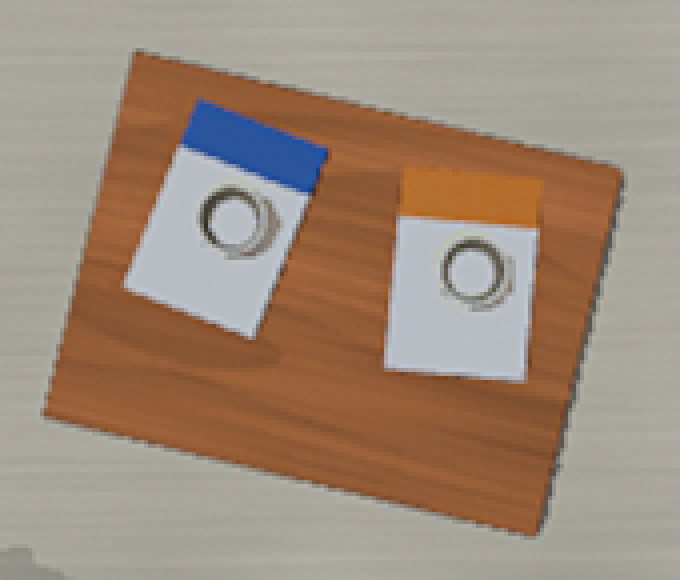

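View pics/scenec.png

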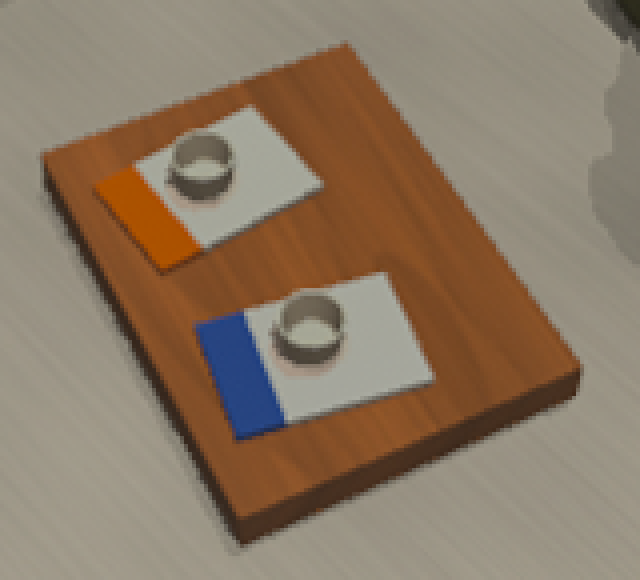

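```bash
cat >> h.py <<'E'
def edge(img,a,b,w=4,trim=.12):
    """sub-pixel straight edge between pixel guesses a,b -> (point,dir) line"""
    a=np.array(a,float);b=np.array(b,float);t=(b-a)/np.linalg.norm(b-a);nn=np.array([-t[1],t[0]])
    s=np.arange(-w,w+.01,.25); pts=[]
    im=cv2.GaussianBlur(img.astype(np.float32),(0,0),.7)
    for u in np.linspace(trim,1-trim,max(12,int(np.linalg.norm(b-a)))):
        q=(a+u*(b-a))+s[:,None]*nn
        pr=cv2.remap(im,q[:,0].astype(np.float32).reshape(1,-1),q[:,1].astype(np.float32).reshape(1,-1),cv2.INTER_LINEAR)[0]
        g=np.linalg.norm(np.gradient(pr,axis=0),axis=1); k=g.argmax(); 
        sl=slice(max(0,k-5),k+6); wt=g[sl]**2
        pts.append(q[sl].T@wt/wt.sum())
    pts=np.array(pts,np.float32)
    l=cv2.fitLine(pts,cv2.DIST_HUBER,0,.01,.01).ravel()
    return l
def inter(l,m):
    A=np.c_[l[:2],-m[:2]]; k=np.linalg.solve(A,m[2:]-l[2:]); return l[2:]+k[0]*l[:2]
def quad(img,c,w=4):
    L=[edge(img,c[i],c[(i+1)%4],w) for i in range(4)]
    return np.array([inter(L[i-1],L[i]) for i in range(4)])
def pose(P,half):
    """corners FL,FR,BR,BL -> centre, yaw, size"""
    c=P.mean(0); x=(P[0]+P[1]-P[2]-P[3])/2; y=(P[0]+P[3]-P[1]-P[2])/2
    return c, np.degrees(np.arctan2(x[1],x[0])), np.degrees(np.arctan2(-y[0],y[1])), np.linalg.norm(x),np.linalg.norm(y)
E
cat > m.py <<'E'
from h import *
T=lambda l:[(170+u/4-.375,105+v/4-.375) for u,v in l]
S=lambda l:[(170+u/4-.375,140+v/4-.375) for u,v in l]
top=np.load("top0.npz")["p"]; sc=np.load("scene0.npz")["p"]
G=dict(block=(T([(135,50),(622,168),(537,536),(45,414)]),S([(240,517),(44,152),(347,44),(578,368)]),.045),
 white=(T([(179,147),(313,192),(253,338),(125,288)]),S([(283,426),(245,311),(387,273),(432,379)]),.053),
 blue=(T([(200,100),(328,150),(313,192),(180,147)]),S([(240,436),(196,324),(245,311),(284,426)]),.053),
 owhite=(T([(398,214),(537,228),(525,380),(386,368)]),S([(201,250),(135,158),(254,106),(321,185)]),.053))
for k,(t,s,z) in G.items():
    qt=quad(top,t,3);qs=quad(sc,s,3)
    for nm,n,q in(("top","top",qt),("scn","scene",qs)):
        c,a,b,l,w=pose(cast(n,q,z),0); print(k,nm,(c*1e3).round(1),"yaw %.2f %.2f size %.1f %.1f"%(a,b,l*1e3,w*1e3))
    P=np.array([tri(x,y) for x,y in zip(qs,qt)]); c,a,b,l,w=pose(P,0)
    print(k,"tri",(c*1e3).round(1),"yaw %.2f %.2f"%(a,b),(l*1e3).round(1),(w*1e3).round(1),"z",(P[:,2]*1e3).round(1))
E
python3 m.py
```

```text
block top [552.4   2.5  45. ] yaw -14.47 -14.39 size 299.4 402.3
block scn [556.4   4.8  45. ] yaw -14.46 -14.39 size 298.3 398.5
block tri [553.1   1.8  39.7] yaw -14.44 -14.46 300.3 403.5 z [42.  37.9 37.6 41.2]
white top [593.4  96.2  53. ] yaw -22.21 -22.14 size 120.7 110.0
white scn [595.8  95.6  53. ] yaw -22.57 -22.08 size 120.8 111.6
white tri [594.3  95.6  51.6] yaw -22.27 -22.03 120.9 110.5 z [50.9 52.9 51.9 50.4]
blue top [667.3  65.3  53. ] yaw -22.66 -22.33 size 39.5 110.8
blue scn [671.1  66.9  53. ] yaw -20.61 -22.22 size 40.7 113.9
blue tri [668.7  65.1  48.4] yaw -22.35 -22.25 40.3 111.9 z [45.2 49.5 50.7 48.3]
owhite top [546.3 -95.   53. ] yaw -6.25 -6.00 size 120.9 110.4
owhite scn [548.8 -95.8  53. ] yaw -6.72 -6.49 size 121.2 111.3
owhite tri [547.3 -95.9  51.6] yaw -6.34 -6.11 121.3 110.4 z [51.1 52.6 51.9 50.6]
```

```bash
cat > q.py <<'E'
from h import *
yaw=np.radians(-14.45); ex=np.array([np.cos(yaw),np.sin(yaw)]); ey=np.array([-ex[1],ex[0]])
B=np.array([.5535,.003])
E
python3 - <<'E'
from q import *
by=np.radians(-22.25); bx=np.array([np.cos(by),np.sin(by)]); byy=np.array([-bx[1],bx[0]])
w=np.array([.5943,.0958]); c=w+.02*bx
for nm,p in(("ctr",c),("line",c+.04*bx),("BL",c-.08*bx+.055*byy),("BR",c-.08*bx-.055*byy),("FL",c+.08*bx+.055*byy),("FR",c+.08*bx-.055*byy)):
    d=p-B; print(nm,p.round(4),"block mm",(d@ex*1e3).round(1),(d@ey*1e3).round(1))
o=np.array([.547,-.0955]); 
print("orange white ctr block",((o-B)@ex*1e3).round(1),((o-B)@ey*1e3).round(1))
d=np.load("top0.npz")["d"]; K,D,e,R=cam("top")
# heights map from depth
v,u=np.mgrid[0:384,0:512]; q=cv2.undistortPoints(np.c_[u.ravel(),v.ravel()].astype(float).reshape(-1,1,2),K,D)[:,0]
X=e+(np.c_[q,np.ones(len(q))]*d.ravel()[:,None])@R.T
X=X.reshape(384,512,3)
for nm,sl in(("bottle",(slice(205,240),slice(50,112))),):
    z=X[sl].reshape(-1,3); z=z[(z[:,2]>.03)]
    for lo in(.03,.08,.13,.18): 
        s=z[(z[:,2]>lo)&(z[:,2]<lo+.05)]; print(nm,lo,len(s),s.mean(0).round(3) if len(s) else 0,s.min(0).round(3) if len(s) else 0,s.max(0).round(3) if len(s) else 0)
print("z block",np.median(X[190:200,190:230,2]),"board",np.median(X[168:182,212:230,2]),"dish max",X[150:172,218:240,2].max(),"table",np.median(X[300:320,400:440,2]))
for s in(-1,0,1): print("start pose TCP targets (bx=-70): ",(B+ -.07*ex+.0*ey).round(4))
E
```

```text
ctr [0.6128 0.0882] block mm 36.2 97.3
line [0.6498 0.0731] block mm 75.8 91.9
BL [0.5596 0.1694] block mm -35.6 162.7
BR [0.5179 0.0676] block mm -50.6 53.7
FL [0.7077 0.1088] block mm 122.9 141.0
FR [0.666 0.007] block mm 108.0 32.0
orange white ctr block 18.3 -97.0
bottle 0.03 191 [0.407 0.533 0.056] [0.367 0.5   0.031] [0.449 0.627 0.079]
bottle 0.08 222 [0.411 0.53  0.102] [0.371 0.5   0.08 ] [0.449 0.613 0.13 ]
bottle 0.13 325 [0.418 0.521 0.149] [0.388 0.501 0.13 ] [0.446 0.56  0.18 ]
bottle 0.18 148 [0.418 0.529 0.211] [0.404 0.517 0.181] [0.431 0.548 0.222]
z block 0.04370697167192983 board 0.05187383894622244 dish max 1.2677197102078646 table -0.0006479051910305289
start pose TCP targets (bx=-70):  [0.4857 0.0205]
start pose TCP targets (bx=-70):  [0.4857 0.0205]
start pose TCP targets (bx=-70):  [0.4857 0.0205]
```

Call:
{"api": "move_arm", "payload": {"plan": [[-1,0,-0.01,0.02,0],[-1,0.01,-0.04,0.04,2],[-1,0.03,-0.08,0.05,4],[-1,0.06,-0.12,0.05,6],[-0.7,0.08,-0.16,0.05,8],[-0.5,0.1,-0.2,0.05,9.6],[-0.4,0.12,-0.24,0.05,9.6],[-0.4,0.14,-0.28,0.05,9.6]]}}

```text
time_s: 0.9
tool_pos: [0.4051, 0.3112, 0.28]
tool_rot: [-180.0, 0.1, 75.5]
ft_force: [1.4, -0.2, -0.1]
grip_width: 0.0595
```

Call:
{"api": "move_arm", "payload": {"plan": [[-0.4,0.02,-0.04,0,0],[-0.4,0.04,-0.08,-0.02,0],[-0.4,0.06,-0.12,-0.05,0],[-0.4,0.08,-0.16,-0.09,0],[-0.4,0.086,-0.189,-0.13,0],[-0.4,0.086,-0.189,-0.16,0],[-0.4,0.086,-0.189,-0.18,0],[-0.4,0.086,-0.189,-0.18,0]]}}

```text
time_s: 1.7
tool_pos: [0.4883, 0.1207, 0.0965]
tool_rot: [-179.6, 0.4, 75.5]
ft_force: [0.0, 0.3, -0.5]
grip_width: 0.0596
```

```bash
cat > snap.py <<'E'
import sys
from h import *
t=sys.argv[1]
for n in("scene","top"):
    p,d=viewer.snapshot(n); np.savez(f"{n}{t}.npz",p=p,d=d)
    c=p[140:285,170:330] if n=="scene" else p[105:250,170:340]
    cv2.imwrite(f"pics/{n}c{t}.png",cv2.resize(c[:,:,::-1],None,fx=4,fy=4,interpolation=cv2.INTER_NEAREST))
s=bot.state(); print(s['time_s'],s['tool_pos'].round(4),s['ft_force'].round(1),s['grip_width'])
E
python3 snap.py 1
```

```text
1.8 [0.4912 0.1224 0.1003] [0.3 0.8 0.9] 0.05975796007807811
```

View pics/scenec1.png

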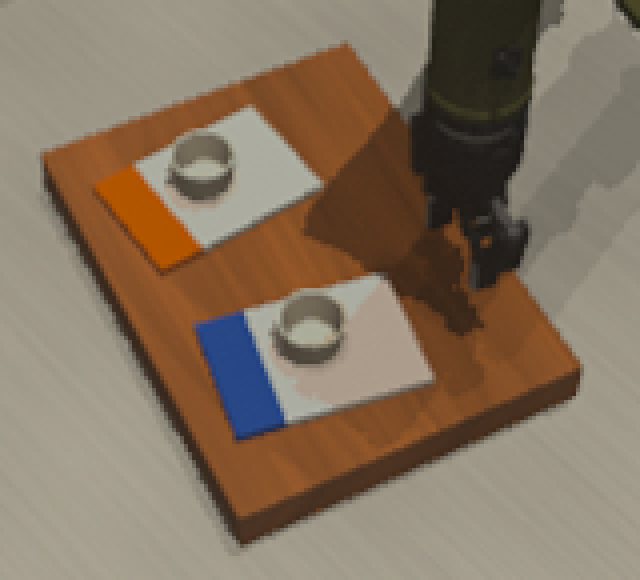

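View pics/topc1.png

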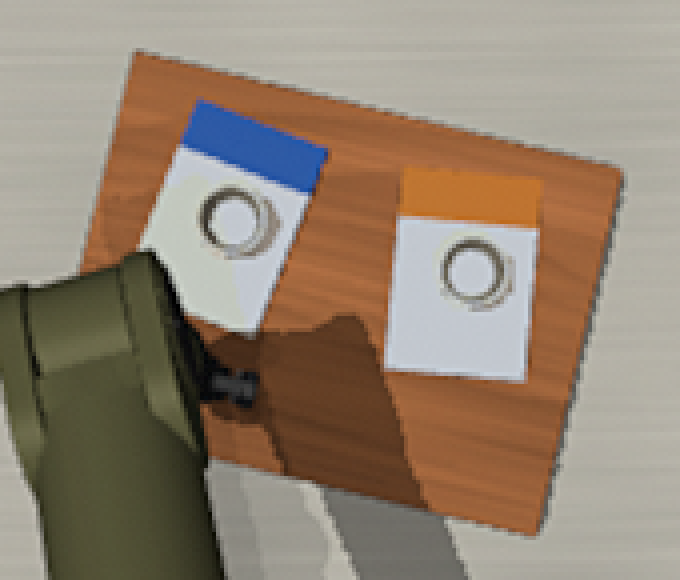

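Both crops show the open fingers over bare block behind the blue board: at (235,388) in top and (485,240) in scene. Nothing has been disturbed. I'll lower and feel for the block.

Call:
{"api": "move_arm", "payload": {"plan": [[-0.4,0,0,-0.02,0],[-0.4,0,0,-0.035,0],[-0.4,0,0,-0.045,0],[-0.4,0,0,-0.049,0],[-0.4,0,0,-0.05,0],[-0.4,0,0,-0.05,0]]}}

```text
time_s: 2.4
tool_pos: [0.4918, 0.1227, 0.0511]
tool_rot: [180.0, 0.1, 75.6]
ft_force: [-0.3, -0.3, -0.1]
grip_width: 0.0599
```

```bash
python3 snap.py 2
```

```text
2.5 [0.4918 0.1226 0.0511] [ 0.1 -0.3  0.5] 0.05988747795342215
```

View pics/scenec2.png

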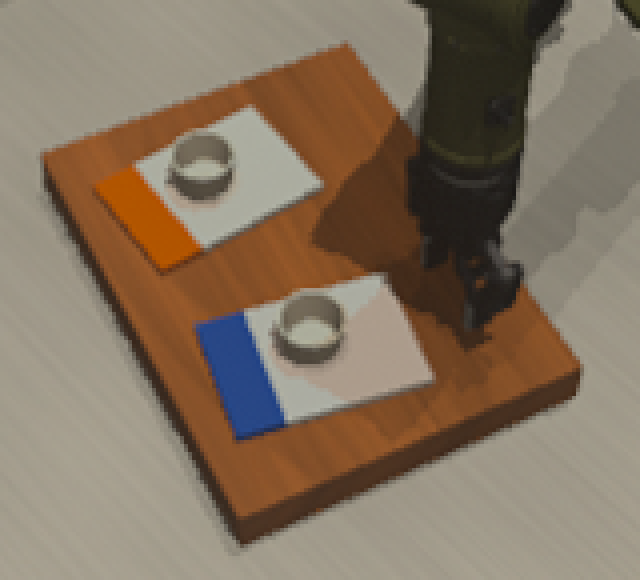

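The fingers, with the left tip at crop (475,328), are still a little above the block. I continue down in small steps.

Call:
{"api": "move_arm", "payload": {"plan": [[-0.4,0,0,-0.001,0],[-0.4,0,0,-0.002,0],[-0.4,0,0,-0.003,0],[-0.4,0,0,-0.004,0],[-0.4,0,0,-0.005,0],[-0.4,0,0,-0.005,0]]}}

```text
time_s: 3.1
tool_pos: [0.4916, 0.1226, 0.0459]
tool_rot: [180.0, 0.1, 75.6]
ft_force: [-0.4, -0.1, 0.7]
grip_width: 0.0596
```

Call:
{"api": "move_arm", "payload": {"plan": [[-0.4,0,0,-0.001,0],[-0.4,0,0,-0.002,0],[-0.4,0,0,-0.002,0]]}}

```text
time_s: 3.4
tool_pos: [0.4915, 0.1225, 0.0437]
tool_rot: [180.0, 0.1, 75.6]
ft_force: [-0.9, 0.1, 0.0]
grip_width: 0.0597
```

Call:
{"api": "move_arm", "payload": {"plan": [[-0.4,0,0,-0.001,0],[-0.4,0,0,-0.0015,0],[-0.4,0,0,-0.0015,0]]}}

```text
time_s: 3.7
tool_pos: [0.4915, 0.1225, 0.0421]
tool_rot: [180.0, 0.1, 75.6]
ft_force: [0.2, 0.7, 0.6]
grip_width: 0.0599
```

Call:
{"api": "move_arm", "payload": {"plan": [[-0.4,0,0,-0.001,0],[-0.4,0,0,-0.0015,0],[-0.4,0,0,-0.0015,0]]}}

```text
time_s: 4.0
tool_pos: [0.4913, 0.1225, 0.0404]
tool_rot: [-180.0, 0.1, 75.6]
ft_force: [0.0, -0.4, 0.5]
grip_width: 0.0596
```

Call:
{"api": "move_arm", "payload": {"plan": [[-0.4,0,0,-0.001,0],[-0.4,0,0,-0.001,0]]}}

```text
time_s: 4.2
tool_pos: [0.4915, 0.1225, 0.0401]
tool_rot: [-180.0, 0.1, 75.6]
ft_force: [-1.7, -1.3, 4.2]
grip_width: 0.0596
```

Call:
{"api": "move_arm", "payload": {"plan": [[-0.4,0,0,0.0033,0],[-0.4,0,0,0.0033,0],[-0.4,0.0048,-0.0012,0.0033,0],[-0.4,0.0097,-0.0025,0.0033,0],[-0.4,0.0145,-0.0037,0.0033,0],[-0.4,0.0194,-0.005,0.0033,0],[-0.4,0.0213,-0.0055,0.0033,0],[-0.4,0.0232,-0.006,0.0033,0]]}}

```text
time_s: 5.0
tool_pos: [0.5149, 0.1164, 0.0433]
tool_rot: [-180.0, 0.1, 75.6]
ft_force: [0.2, 0.5, -1.0]
grip_width: 0.0597
```

```bash
python3 snap.py 3
```

```text
5.1 [0.5149 0.1164 0.0433] [-0.2 -0.3 -0.3] 0.0597552940577192
```

View pics/scenec3.png

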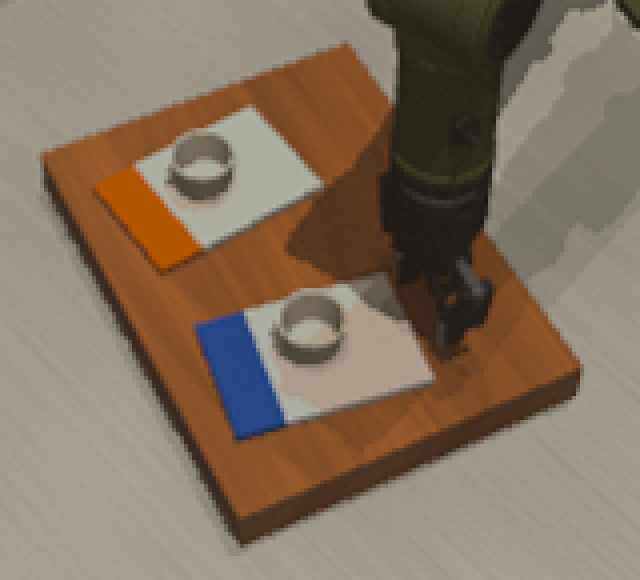

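The tips, with the left one at crop (450,340), sit low just behind the white back edge, and the board has not moved. I start a slow push.

Call:
{"api": "move_arm", "payload": {"plan": [[-0.4,0.0019,-0.0005,0,0],[-0.4,0.0039,-0.001,0,0],[-0.4,0.0058,-0.0015,0,0],[-0.4,0.0077,-0.002,0,0],[-0.4,0.0097,-0.0025,0,0],[-0.4,0.0116,-0.003,0,0],[-0.4,0.0136,-0.0035,0,0],[-0.4,0.0155,-0.004,0,0]]}}

```text
time_s: 5.9
tool_pos: [0.5305, 0.1123, 0.0433]
tool_rot: [-180.0, 0.1, 75.6]
ft_force: [-1.7, -0.0, 0.3]
grip_width: 0.0597
```

```bash
python3 snap.py 4
```

```text
6.0 [0.5309 0.1122 0.0433] [-0.1 -0.1 -0.5] 0.05963956092067885
```

View pics/scenec4.png

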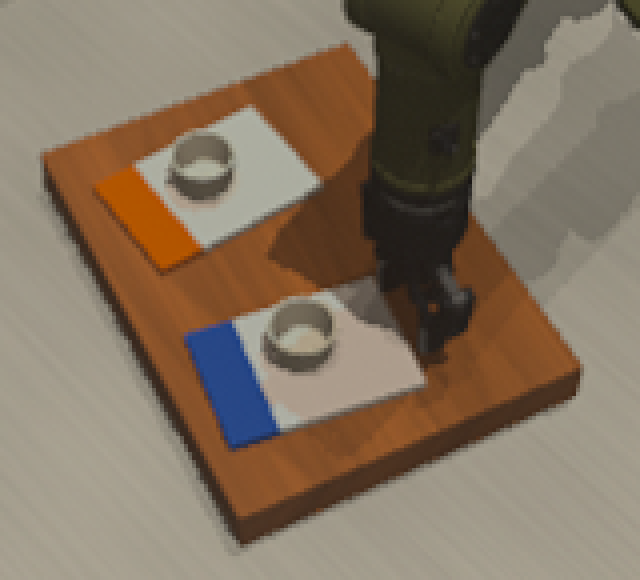

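The board is sliding and turning, with its blue corner now at crop (187,335), and the dish rides along upright. I keep pushing.

Call:
{"api": "move_arm", "payload": {"plan": [[-0.4,0.0019,-0.0005,0,0],[-0.4,0.0048,-0.0012,0,0],[-0.4,0.0077,-0.002,0,0],[-0.4,0.0106,-0.0027,0,0],[-0.4,0.0136,-0.0035,0,0],[-0.4,0.0165,-0.0042,0,0],[-0.4,0.0184,-0.0047,0,0],[-0.4,0.0194,-0.005,0,0]]}}

```text
time_s: 6.8
tool_pos: [0.5505, 0.1071, 0.0433]
tool_rot: [180.0, 0.1, 75.5]
ft_force: [-1.8, -0.5, 0.3]
grip_width: 0.06
```

```bash
python3 snap.py 5
```

```text
6.9 [0.5505 0.1072 0.0433] [ 0.  -0.8 -0.2] 0.05973851860766692
```

View pics/scenec5.png

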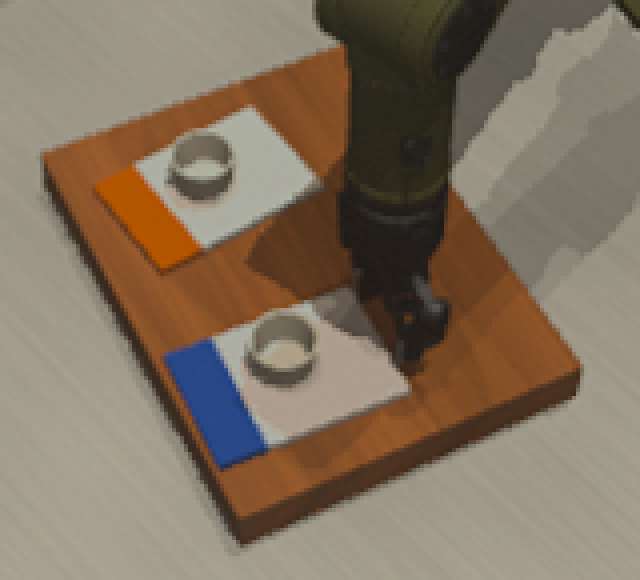

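View pics/topc5.png

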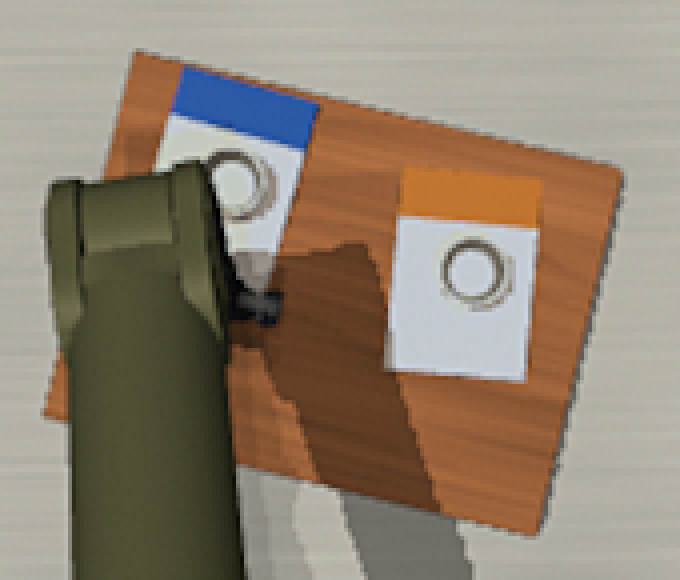

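```bash
cat > rel.py <<'E'
import sys
from q import *
# line position relative to block's far edge, per view; args: tag, then guesses in crop px top a b, scene a b
t=sys.argv[1]; g=np.array(sys.argv[2:],float).reshape(4,2)
fe={"top":[(135,50),(622,168)],"scene":[(240,517),(44,152)]}
for n,ab,off in(("top",g[:2],(170,105)),("scene",g[2:],(170,140))):
    cv=lambda x:np.array(x,float)/4-.375+np.array(off)
    im=np.load(f"{n}{t}.npz")["p"]; im0=np.load(f"{n}0.npz")["p"]
    f=edge(im0,*cv(fe[n]),3,.05); l=edge(im,*cv(ab),2.5,.1)
    F=cast(n,[f[2:]-40*f[:2],f[2:]+40*f[:2]],.045); Lm=cv(ab)
    P=[l[2:]+((q-l[2:])@l[:2])*l[:2] for q in Lm]; L=cast(n,P,.053)
    d=F[1]-F[0]; d/=np.linalg.norm(d); nn=np.array([d[1],-d[0]]); nn*=np.sign(nn[0])
    dist=(L[:,:2]-F[0,:2])@nn; e=L[1]-L[0]
    ang=np.degrees(np.arctan((dist[1]-dist[0])/abs(e[:2]@d[:2])))
    print(n,"line past edge (mm), ends",(dist*1e3).round(1),"mid %.1f"%(dist.mean()*1e3),"angle %.2f"%ang,"len %.1f"%(np.linalg.norm(e)*1e3))
E
python3 rel.py 5 170 116 305 151 265 450 215 340
```

```text
top line past edge (mm), ends [-44.  -47.6] mid -45.8 angle -1.89 len 109.6
scene line past edge (mm), ends [-43.8 -48.1] mid -46.0 angle -2.30 len 107.7
```

Both views agree: the line is 46 mm short of the edge and about 2° askew. I push 20 mm more, twice, then look.

Call:
{"api": "move_arm", "payload": {"plan": [[-0.4,0.0019,-0.0005,0,0],[-0.4,0.0048,-0.0012,0,0],[-0.4,0.0077,-0.002,0,0],[-0.4,0.0106,-0.0027,0,0],[-0.4,0.0136,-0.0035,0,0],[-0.4,0.0165,-0.0042,0,0],[-0.4,0.0184,-0.0047,0,0],[-0.4,0.0194,-0.005,0,0]]}}

```text
time_s: 7.7
tool_pos: [0.5701, 0.1022, 0.0433]
tool_rot: [180.0, 0.1, 75.5]
ft_force: [-1.9, 0.9, 0.3]
grip_width: 0.06
```

Call:
{"api": "move_arm", "payload": {"plan": [[-0.4,0.0019,-0.0005,0,0],[-0.4,0.0048,-0.0012,0,0],[-0.4,0.0077,-0.002,0,0],[-0.4,0.0106,-0.0027,0,0],[-0.4,0.0136,-0.0035,0,0],[-0.4,0.0155,-0.004,0,0],[-0.4,0.0165,-0.0042,0,0],[-0.4,0.0165,-0.0042,0,0]]}}

```text
time_s: 8.5
tool_pos: [0.5869, 0.0978, 0.0433]
tool_rot: [179.9, 0.1, 75.5]
ft_force: [-0.6, 0.3, -1.1]
grip_width: 0.0598
```

```bash
python3 snap.py 6
```

```text
8.6 [0.5869 0.0978 0.0434] [-0.4 -0.5 -0.1] 0.0596673793936456
```

View pics/scenec6.png

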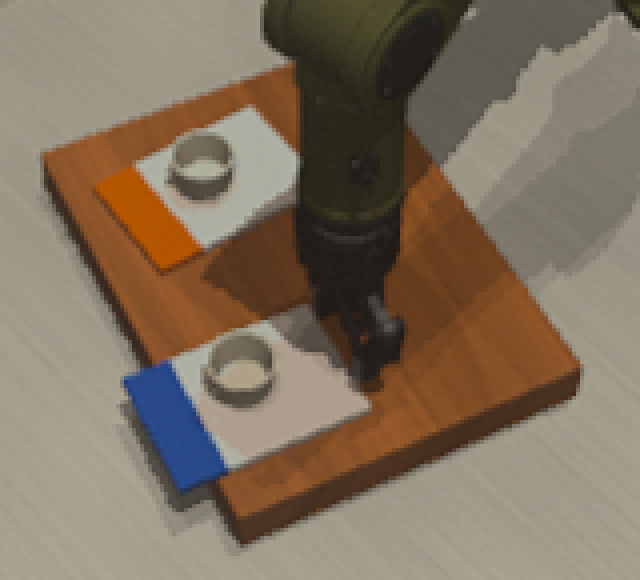

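View pics/topc6.png

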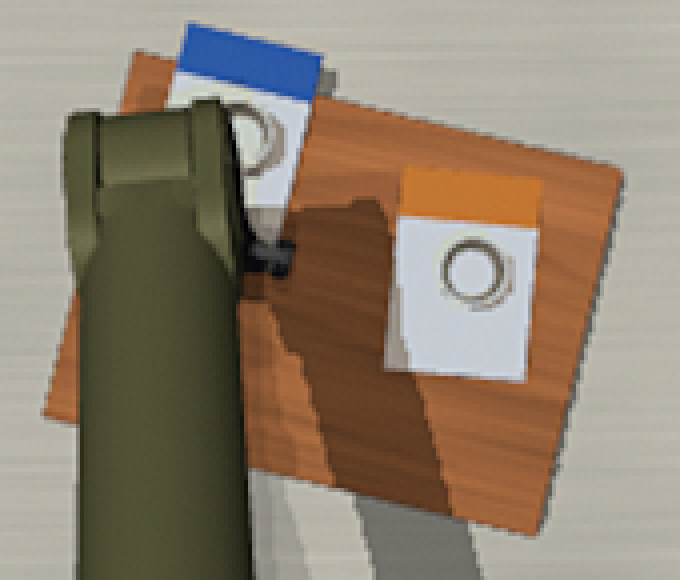

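```bash
python3 rel.py 6 178 71 311 100 225 468 173 362
```

```text
top line past edge (mm), ends [-9.4 -9.7] mid -9.5 angle -0.14 len 107.1
scene line past edge (mm), ends [-9.9 -9.5] mid -9.7 angle 0.21 len 103.8
```

Square now (±0.2°), and both views put it 9.6 mm short. I'll push 8 mm more.

Call:
{"api": "move_arm", "payload": {"plan": [[-0.4,0.001,-0.0002,0,0],[-0.4,0.0029,-0.0007,0,0],[-0.4,0.0048,-0.0012,0,0],[-0.4,0.0063,-0.0016,0,0],[-0.4,0.0073,-0.0019,0,0],[-0.4,0.0077,-0.002,0,0],[-0.4,0.0077,-0.002,0,0]]}}

```text
time_s: 9.3
tool_pos: [0.5948, 0.0958, 0.0434]
tool_rot: [179.9, 0.1, 75.5]
ft_force: [-0.1, 0.4, 0.7]
grip_width: 0.0595
```

```bash
python3 snap.py 7;python3 rel.py 7 181 60 314 91 216 470 164 366
```

```text
9.4 [0.5948 0.0958 0.0434] [-0.8  0.1 -0.4] 0.05976866336965907
top line past edge (mm), ends [-1.5 -1.3] mid -1.4 angle 0.06 len 107.5
scene line past edge (mm), ends [-1.7 -1.6] mid -1.7 angle 0.05 len 102.2
```

View pics/scenec7.png

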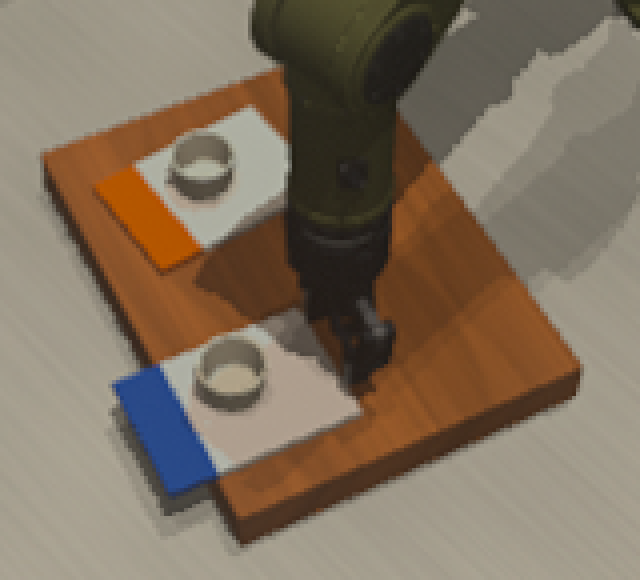

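View pics/topc7.png

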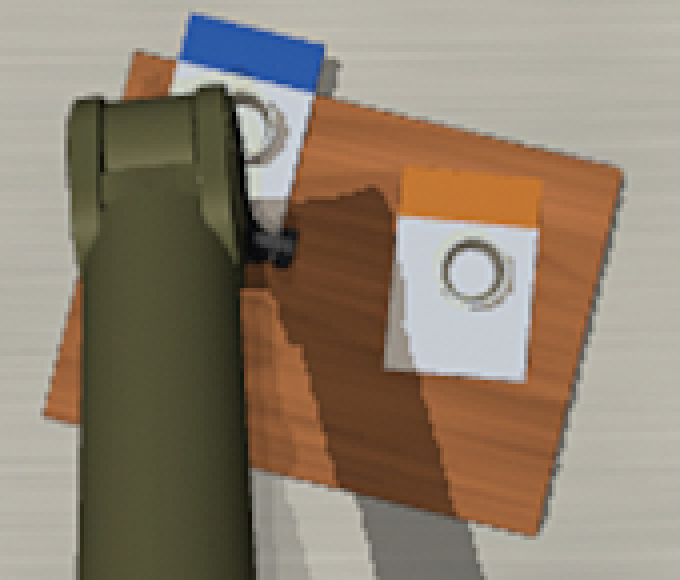

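The line is 1.5 mm short and square, and the dish stands undisturbed. One last nudge, then I back away along the block's −x and rise.

Call:
{"api": "move_arm", "payload": {"plan": [[-0.4,0.0007,-0.0002,0,0],[-0.4,0.0014,-0.0004,0,0],[-0.4,0.0014,-0.0004,0,0]]}}

```text
time_s: 9.7
tool_pos: [0.5963, 0.0953, 0.0434]
tool_rot: [179.9, 0.1, 75.5]
ft_force: [-0.7, 1.0, -0.2]
grip_width: 0.0602
```

Call:
{"api": "move_arm", "payload": {"plan": [[-0.4,-0.005,0.0013,0,0],[-0.4,-0.015,0.004,0,0],[-0.4,-0.03,0.0077,0.003,0],[-0.4,-0.055,0.014,0.015,0],[-0.4,-0.08,0.02,0.04,0],[-0.4,-0.1,0.026,0.08,0],[-0.4,-0.11,0.05,0.12,0],[-0.4,-0.12,0.08,0.16,0]]}}

```text
time_s: 10.5
tool_pos: [0.4753, 0.1741, 0.2044]
tool_rot: [179.8, 0.1, 75.4]
ft_force: [1.1, 1.1, 0.2]
grip_width: 0.0599
```

Call:
{"api": "move_arm", "payload": {"plan": [[-0.4,-0.02,0.04,0.02,0],[-0.4,-0.04,0.08,0.04,0],[-0.4,-0.06,0.12,0.05,0],[-0.4,-0.08,0.16,0.05,0],[-0.4,-0.1,0.2,0.05,0],[-0.4,-0.12,0.24,0.05,0],[-0.4,-0.13,0.26,0.05,0],[-0.4,-0.13,0.26,0.05,0]]}}

```text
time_s: 11.3
tool_pos: [0.3414, 0.4376, 0.254]
tool_rot: [179.9, 0.0, 75.8]
ft_force: [0.1, -0.4, -0.3]
grip_width: 0.0598
```

```bash
python3 snap.py 8;python3 rel.py 8 182 58 315 89 214 472 162 367
```

```text
11.4 [0.345  0.4337 0.2542] [ 0.5 -0.9 -0.9] 0.06011130338117749
top line past edge (mm), ends [0.2 0.1] mid 0.2 angle -0.07 len 107.5
scene line past edge (mm), ends [-0.2  0.2] mid -0.0 angle 0.22 len 102.9
```

View pics/scenec8.png

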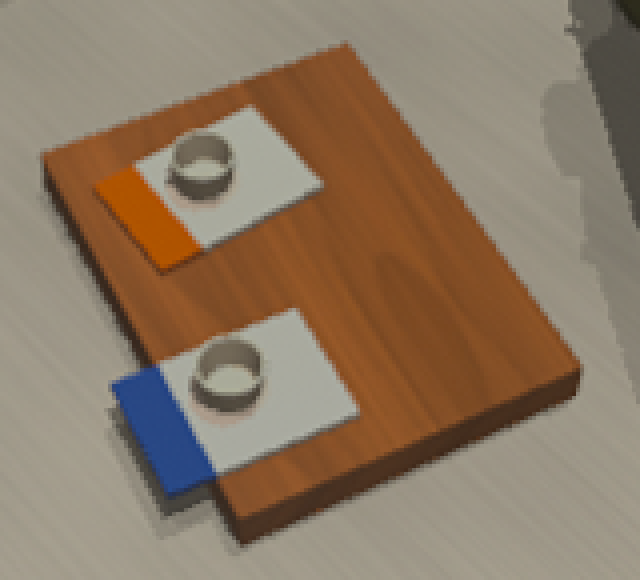

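View pics/topc8.png

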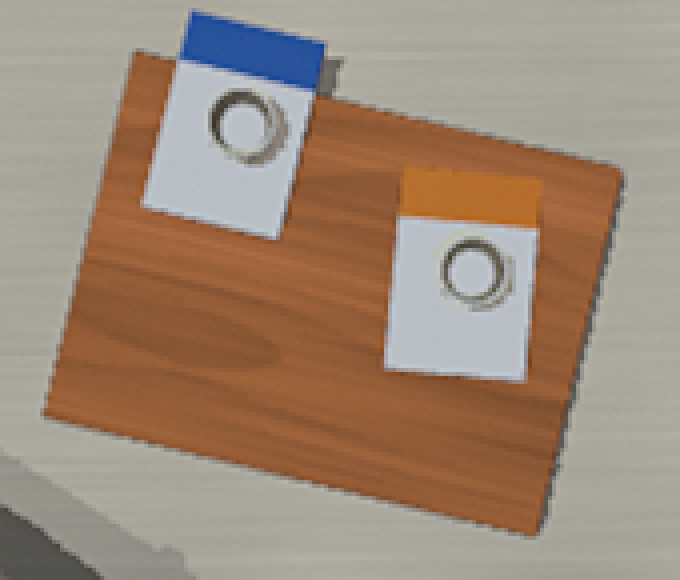

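The white/blue line lies on the block's edge and is square to it, the dish stands on the board, and the orange board has not moved. I hand in.

```bash
python3 -c "
from bench import bot
print(bot.job_done())"
```

```text
the job is handed in; nothing more can be done
None
```

I pushed the blue board square to the block's far edge with two spread fingertips held about 3 mm above the block. I then backed the arm off clear of everything and handed in at about 11.4 s.

- **Position:** in the last pictures the white/blue line lies 0.2 mm past the edge in the top view and 0.0 mm in the scene view, and it is square within about 0.2°.
- **Dish and neighbours:** the dish stands upright on the blue board, and the orange board and its dish look unmoved. I judged both by eye. I did not look closely at the bystanders on the table again after the push, but the arm's path stayed clear of them.
- **Forces:** pushing forces stayed at about 2 N, and the light touch on the block to find its height read 4.2 N.
- **Disagreements:** before the push the two cameras disagreed by up to 4 mm in absolute position, and triangulated heights came out 1 to 7 mm low. So I steered by the line's distance from the edge within each view, and found the fingertip height by touch.

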